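# Load the ink-jar crate and hold it home against its sprung plunger

## Task

Stand the two tall ink jars from the desk upright in the two empty cells of the wooden crate, one per cell, and let go of them. Then push the crate by its bar along its channel against the sprung plunger until it is fully home on the steel stops, firmly but without ramming it, and finish while still holding it pressed there, because the spring pushes it back if you let go. Leave the squat pot and the other things on the desk where they are.

Things in the scene. Friction and masses are not known exactly. Their poses are not given: they have to be found in the camera images.
- dock: Fixed board with a channel for the crate; top 12 mm above the desk. Origin: on the desk, under the crate's origin when home; x = push direction, from the open front to plunger and stops; z up. Board x -160 to +150 mm, 92 mm wide; channel 64 mm wide; guides 8 mm thick, x -150 to +85, tops 32 mm above the desk; metal end block from x = 122, 56 mm tall. Place and angle vary.
- stop: The two steel stop blocks at the channel's end, fixed to the dock; their faces, at dock x = +85 mm, meet the crate's end wall when it is home; at y = -31 to -15 and +15 to +31 mm, 12 to 48 mm above the desk. Same origin and axes as the dock.
- plunger (a joint): Travel of the sprung plunger (black button, 18 mm diameter, on a steel rod on the channel's centre line between the stops, 38 mm above the desk, moving along dock x): 0 = out, its face 22 mm before the stop faces; 0.022 m = crate home. Spring 4 N at first touch, 11 N at home; the loaded crate's friction adds about 2 to 7 N to the push.
- crate: Loose wooden crate, 170 (x) x 60 (y) x 42 mm high, walls and floor 5 mm, three cells 50 x 50 mm in a row along x. It lies on the dock's board in the channel, 2 mm clear each side, 30 to 45 mm short of home. Origin: centre of its underside; x = push direction, z up. The cell at x = +55 mm holds a jar; the middle one and the one by the bar are empty. 0.3 kg.
- cell_front (a point): Centre of the floor of the empty cell beside the bar (x = -55 mm, 5 mm above the crate's underside).
- cell_middle (a point): Centre of the floor of the empty middle cell (x = 0, 5 mm above the crate's underside).
- crate_bar (a point): Centre of the crate's push bar: wooden cross bar 12 mm thick (x), 60 mm long (y), 28 mm high, on two struts, 59 mm clear of the crate's front wall; at x = -150, y = 0, z = 26 mm in the crate's frame (38 mm above the desk). It may be pushed on its outer face or pinched across its thickness from above.
- jar_a: Tall amber glass ink jar with black lid, a plain cylinder 42 mm in diameter and 85 mm tall, standing on the desk; origin: centre of its underside, z up. About 0.12 kg.
- jar_b: The other tall ink jar on the desk, just like jar_a (they are interchangeable).
- jar_c: A third such jar, already standing in the crate's cell nearest the plunger; it stays in there.
- pot: Squat ink pot, 60 mm in diameter and 42 mm tall, standing among the tall jars; leave it. Origin: centre of its underside.
- spool: Wooden thread spool, 40 mm in diameter, 55 mm tall, beyond the dock; leave it. Origin: centre of its underside.
- brush_mug: White mug of brushes, 72 mm in diameter, 100 mm tall, brushes up to 220 mm; leave it. Origin: centre of its underside.
- books: Two stacked books, 150 x 210 x 43 mm; leave them. Origin: centre of the underside.
- sanding_block: Wood and cork block, 45 x 110 x 34 mm; leave it. Origin: centre of its underside.
- tape: Roll of paper tape lying flat, 80 mm in diameter, 24 mm tall; leave it. Origin: centre of its underside.
Things that resemble listed ones, but are neither listed nor needed, are in the scene too. What is shaped like the jar_b but blue is not meant.

How it is judged:
On the way, in this order (a step that is already met when the one before it is completed fails the run):
1. both tall jars stand upright and released in the two empty cells, one each, the plunger not yet pressed ((((horizontal distance between jar_a and cell_front below 0.01 m and z of jar_a in the frame of crate below 0.01 m and angle between jar_a's own z axis and vertical below 0.12 rad) and (horizontal distance between jar_b and cell_middle below 0.01 m and z of jar_b in the frame of crate below 0.01 m and angle between jar_b's own z axis and vertical below 0.12 rad)) or ((horizontal distance between jar_b and cell_front below 0.01 m and z of jar_b in the frame of crate below 0.01 m and angle between jar_b's own z axis and vertical below 0.12 rad) and (horizontal distance between jar_a and cell_middle below 0.01 m and z of jar_a in the frame of crate below 0.01 m and angle between jar_a's own z axis and vertical below 0.12 rad))) and contact force between the fingers and jar_a below 0.3 N and contact force between the fingers and jar_b below 0.3 N and contact force between the fingers and jar_c below 0.3 N and value of joint plunger below 0.006 m), for 0.2 s.
2. the crate is pressed home on the stops (x of crate in the frame of dock above -0.003 m and contact force between stop and crate above 0.5 N and value of joint plunger above 0.019 m and contact force between the fingers and crate above 3 N), for 0.2 s.
At the end, for the whole second after the job is handed in: Jars a and b upright in the two empty cells, one each (within 10 mm of the centre, on the floor), jar c in its own, none touched; the crate at rest within 3 mm of home, on the stops with over 0.5 N, plunger in over 19 mm, the fingers still pressing it with over 3 N (all of step 2 and (((horizontal distance between jar_a and cell_front below 0.01 m and z of jar_a in the frame of crate below 0.01 m and angle between jar_a's own z axis and vertical below 0.12 rad) and (horizontal distance between jar_b and cell_middle below 0.01 m and z of jar_b in the frame of crate below 0.01 m and angle between jar_b's own z axis and vertical below 0.12 rad)) or ((horizontal distance between jar_b and cell_front below 0.01 m and z of jar_b in the frame of crate below 0.01 m and angle between jar_b's own z axis and vertical below 0.12 rad) and (horizontal distance between jar_a and cell_middle below 0.01 m and z of jar_a in the frame of crate below 0.01 m and angle between jar_a's own z axis and vertical below 0.12 rad))) and z of jar_c in the frame of crate below 0.01 m and x of jar_c in the frame of crate above 0.045 m and angle between jar_c's own z axis and vertical below 0.12 rad and contact force between the fingers and jar_a below 0.3 N and contact force between the fingers and jar_b below 0.3 N and contact force between the fingers and jar_c below 0.3 N and linear speed of crate below 0.01 m/s); the arm keeps its last pose, push and grip.
It fails at once if the pot, spool, mug, books, block or tape moved by more than 30 mm (distance of any of pot, spool, brush_mug, books, sanding_block, tape from where it was at the start of the episode above 0.03 m).
It fails at once if an ink jar tipped over (angle between any of jar_a, jar_b, jar_c's own z axis and vertical above 0.7 rad).
It fails at once if the crate rammed against the stops with over 80 N (contact force between stop and crate above 80 N).
It also fails if it takes over 72 s, if anything falls off the work surface, if the arm or the gripper's body presses on something with over 40 N, if the wrist force passes 120 N, or if a joint passes its speed limit or range.

## Robot

A 6-joint arm with a two-finger parallel gripper is mounted at the origin on the work surface. World frame = base frame: x ahead of the robot, y to its left, z up, the work surface at z = 0. Lengths are in m, angles in rad, forces in N, time in s.
With the tool pointing down it reaches from about 0.2 to 0.875 m from the base axis. Payload 3.4 kg.
Tool frame: the origin (TCP) lies between the finger pads; the fingertips stand 25 mm ahead of it and the grasp point (between the pads) lies 6 mm ahead of it (r.nose_length is the z of the fingertips in the tool frame, in m); z points along the fingers, y is the line along which they close (so a half turn about z gives the same grasp; the last joint's range is limited). The gripper opens to 94 mm and grips with 3 to 60 N. Pads are 16 mm wide; open, the fingers measure 119 mm over their backs; the gripper's body (75 mm by 177 mm) begins 78 mm behind the grasp point.
Start: joints at [-1.337, 0.276, 1.505, -0, 1.361, -0.121], TCP at [0.2, -0.539, 0.23] pointing down, gripper open.
Joint ranges: [-2.89, 2.89], [-0.75, 2.08], [0.22, 2.7], [-1.18, 4.32], [0.11, 2.71], [-2.7, 2.7]. Speed limits (rad/s): [2.57, 2.57, 3.14, 3.14, 3.14, 3.14].

## Interface

Orientations are given as a unit quaternion [w, x, y, z].
In Python, from plant import r, gripper_to, inverse_kinematics, vision, models, telemetry gives the robot as it stands. Calls block until the motion is done:
- r.move_to(position, orientation): joint-space move of the TCP to a pose.
- r.move_l(position, rot=None, vel=0.15, guard=None): straight line of the TCP; rot=None keeps the orientation; vel is the mean speed in m/s. With guard (N) it stops when the force on the tool has changed by that much, and returns True; else False.
- r.movej(angles): joint-space move.
- gripper_to(opening, f_grip=None): finger opening in m; f_grip is the grip in N (None keeps the last); returns when the fingers have stopped.
- r.hold(seconds).
- inverse_kinematics(position, orientation): joint angles nearest the present ones, or None.
- vision.snapshot(name): name is "scene" or "top"; returns the picture (400x640x3 uint8, red, green, blue); there is no depth.
- vision.get_calibration(name): a dict with "fx", "fy", "cx", "cy" (pixels), "position" and "orientation" of the camera in the world. Camera axes: x right, y down, z forward; pixel columns grow to the right and rows downward; lengths in m; the calibration is good to about 2 mm. A picture is of the moment at which its call begins. get_calibration takes no time and is no camera call.
A pose or a line that the arm cannot do raises r.PlanningError and nothing moves.
- r.sign_off(): hands the job in; it is judged then, once.
Trained networks look in the newest picture that a camera, given by its name, has taken for a name from the list of things; names that differ only in an ending like _2 or _b are one class to them, and where a whole thing is asked for, a point or a joint stands for the part that bears it (a point fixed in the world has none). Each returns a list of dicts, best first, with "score" (0 to 1); they miss things now and then, are a little off and sometimes report something else, mostly with a low value. They report only what shows in the picture. A call takes as long as a camera call. They do not tell look-alikes from the thing itself.
- models.boxes_of(thing, camera): "at" ([x, y, z] in m, in world coordinates, good to about 4 mm: the middle of the surface that is visible of it).
- models.regions_of(thing, camera): "pixels" (400x640 bool, what is visible of it).
- models.mark_of(thing, camera): "at" ([x, y, z] in m, in world coordinates, good to about 4 mm: a listed point, or the origin of a listed thing).
Readings, each from a call of its own:
- telemetry.current_t(): time.
- telemetry.current_joints(): joint angles.
- telemetry.current_dq(): joint speeds.
- telemetry.current_joint_efforts(): joint torques, N m.
- telemetry.current_ee_pos(): TCP position.
- telemetry.current_tool_rot(): TCP orientation.
- telemetry.current_wrist_force(): force on the tool from outside, world axes, zero at the start.
- telemetry.current_torque(): the same for the moment, N m.
- telemetry.current_opening(): finger opening in m.
- telemetry.current_finger_force(): force on a finger pad.
Only numpy, scipy, OpenCV 4.12 (cv2) and the standard library are available. Lean on these libraries where they do the work, as an engineer would, in place of code of your own. Each camera call takes 0.05 s, during which the arm holds its last target. There are 200 camera calls.

## Working session

There is one attempt and no reset: what is moved stays moved. The work goes in short steps, each a Python script; the robot and the scene stay as the last script left them, time stands still between calls to the robot, and variables do not carry over. Pictures are saved under pics/ and viewed, at most 10 in all, crops included, and the job is handed in when it is done.

```bash
mkdir -p pics; ls; python3 - <<'E'
from plant import r, vision, models, telemetry
import cv2, numpy as np
for c in ("scene","top"):
    im=vision.snapshot(c); cv2.imwrite(f"pics/{c}0.png",im[:,:,::-1])
    k=vision.get_calibration(c); print(c,{a:np.round(b,3) for a,b in k.items()})
for c in ("top","scene"):
    for t in ("jar_a","pot","crate","dock","crate_bar","cell_front","cell_middle","stop","spool","brush_mug"):
        print(c,t,[(np.round(d["at"],3).tolist(),round(float(d["score"]),2)) for d in models.mark_of(t,c)][:6])
print(telemetry.current_t())
E
```

```text
pics
scene {'fx': np.float64(386.118), 'fy': np.float64(386.118), 'cx': np.float64(325.667), 'cy': np.float64(198.667), 'position': array([ 0.961, -0.559,  0.793]), 'orientation': array([-0.331,  0.887,  0.304, -0.105])}
top {'fx': np.float64(437.044), 'fy': np.float64(437.044), 'cx': np.float64(315.129), 'cy': np.float64(193.221), 'position': array([ 0.333, -0.05 ,  1.342]), 'orientation': array([-0.066,  0.704, -0.704,  0.062])}
top jar_a [([0.418, 0.199, 0.005], 0.81), ([0.602, 0.046, 0.016], 0.66), ([0.443, 0.102, -0.003], 0.63), ([0.354, 0.059, 0.002], 0.61), ([0.46, 0.314, -0.001], 0.6)]
top pot [([0.459, -0.028, 0.003], 0.81)]
top crate [([0.586, 0.0, 0.013], 0.87)]
top dock [([0.598, 0.036, -0.001], 0.89)]
top crate_bar [([0.551, -0.149, 0.039], 0.72)]
top cell_front [([0.572, -0.059, 0.018], 0.94), ([0.791, 0.157, -0.002], 0.5)]
top cell_middle [([0.583, -0.006, 0.016], 0.72), ([0.77, -0.125, -0.002], 0.33)]
top stop [([0.457, 0.312, -0.002], 0.43), ([0.443, 0.104, -0.004], 0.29)]
top spool [([0.772, -0.124, 0.003], 0.58)]
top brush_mug [([0.646, 0.382, 0.002], 0.71)]
scene jar_a [([0.44, 0.105, 0.003], 0.91), ([0.354, 0.056, 0.001], 0.88), ([0.6, 0.048, 0.014], 0.78), ([0.458, 0.32, -0.002], 0.77), ([0.418, 0.194, -0.002], 0.71), ([0.79, 0.155, -0.001], 0.15)]
scene pot [([0.463, -0.029, 0.001], 0.68), ([0.599, 0.05, 0.016], 0.49), ([0.791, 0.154, -0.002], 0.34)]
scene crate [([0.585, -0.009, 0.013], 0.84), ([0.583, -0.008, 0.015], 0.24)]
scene dock [([0.601, 0.035, -0.002], 0.78), ([0.442, -0.443, 0.002], 0.4)]
scene crate_bar [([0.553, -0.152, 0.036], 0.63), ([0.457, 0.319, 0.002], 0.43)]
scene cell_front [([0.584, -0.007, 0.014], 0.73), ([0.571, -0.059, 0.021], 0.66), ([0.6, 0.04, -0.001], 0.45)]
scene cell_middle [([0.586, -0.009, 0.014], 0.75), ([0.64, 0.39, 0.0], 0.45)]
scene stop []
scene spool []
scene brush_mug [([0.642, 0.391, -0.001], 0.6), ([0.77, -0.125, 0.003], 0.18)]
1.1
```

View pics/scene0.png

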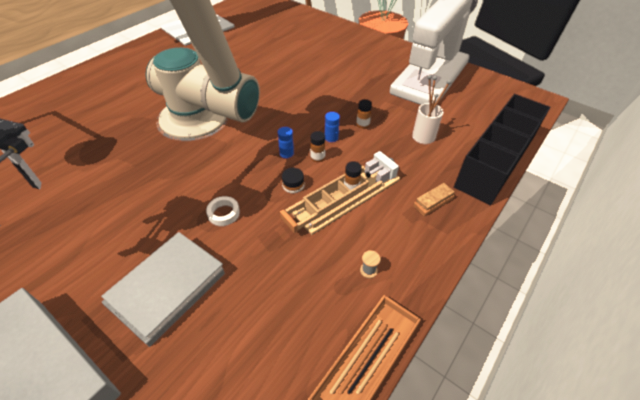

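View pics/top0.png

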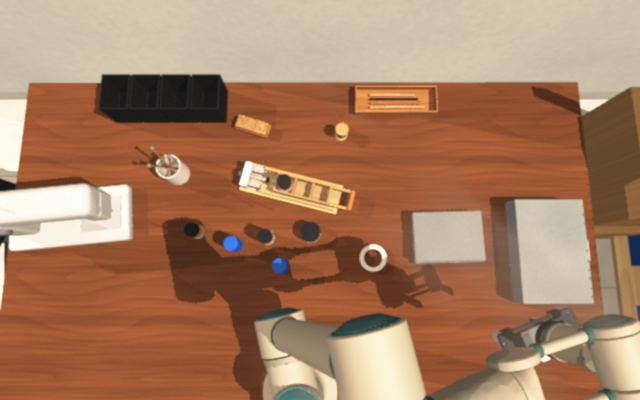

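Scene picture: the amber jars with black lids stand at about (317,146) and (364,112). The blue jars at (286,142) and (332,126) are decoys. The pot is at (292,180) and jar_c sits in the crate at (353,173). In the top view the amber jars are at (265,236) and (193,230), the blue ones at (232,243) and (279,266). The amber ones fit the description, so I'll confirm them in a crop and refine the poses.

```bash
python3 - <<'E'
from plant import r, vision, models, telemetry
import cv2, numpy as np
obs={}
for i in range(4):
  for c in ("scene","top"):
    im=vision.snapshot(c)
    if i==0 and c=="scene": cv2.imwrite("pics/crop1.png",cv2.resize(im[90:240,260:460],None,fx=4,fy=4,interpolation=2)[:,:,::-1])
    for t,refs in dict(jar_a=[(.442,.104),(.459,.317),(.6,.047)],crate=[(.5855,-.005)],crate_bar=[(.552,-.15)],cell_front=[(.572,-.059)],cell_middle=[(.585,-.007)],dock=[(.6,.036)]).items():
      ms=models.mark_of(t,c)
      for k,q in enumerate(refs):
        for m in ms:
          if np.hypot(*(np.array(m["at"][:2])-q))<.015: obs.setdefault((t,k,c),[]).append(np.array(m["at"])); break
for k,v in sorted(obs.items()): print(k,len(v),np.round(np.mean(v,0)*1e3,1),np.round(np.std(v,0)*1e3,1))
print(telemetry.current_t())
E
```

```text
('cell_front', 0, 'scene') 4 [571.4 -59.6  19.7] [0.8 1.2 1.4]
('cell_front', 0, 'top') 4 [568.4 -58.5  18. ] [0.5 1.6 1.1]
('cell_middle', 0, 'scene') 4 [586.3  -7.   14.2] [1.1 1.8 1.4]
('cell_middle', 0, 'top') 4 [585.1  -4.6  15.7] [1.5 0.9 1.2]
('crate', 0, 'scene') 4 [586.7  -9.7  13.2] [2.3 1.5 0.3]
('crate', 0, 'top') 4 [586.8  -0.8  12.1] [0.5 2.2 1.7]
('crate_bar', 0, 'scene') 4 [ 551.1 -150.3   37. ] [1.5 2.1 1.1]
('crate_bar', 0, 'top') 4 [ 550.2 -151.3   40.2] [1.5 2.  1.3]
('dock', 0, 'scene') 4 [600.4  37.8  -2.1] [0.6 1.4 1.7]
('dock', 0, 'top') 4 [5.966e+02 3.590e+01 2.000e-01] [1.  1.8 0.3]
('jar_a', 0, 'scene') 4 [439.3 102.3   2.5] [0.9 1.1 1. ]
('jar_a', 0, 'top') 4 [440.8 102.8  -4.1] [0.7 1.  0.7]
('jar_a', 1, 'scene') 4 [458.4 318.    1.4] [0.7 0.5 1.9]
('jar_a', 1, 'top') 3 [458.9 312.5   0. ] [0.9 0.7 0.9]
('jar_a', 2, 'scene') 4 [597.1  49.1  16.6] [0.8 1.1 0.1]
('jar_a', 2, 'top') 4 [600.   47.9  15. ] [0.8 0.6 1. ]
3.9
```

View pics/crop1.png

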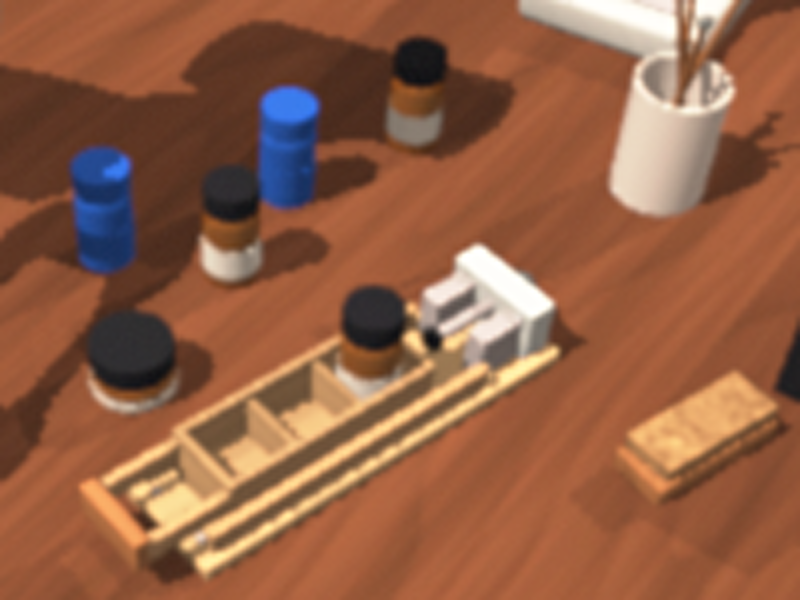

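Crop: (230,225) and (415,95) are amber with black lids, so they are jar_a and jar_b. The blue ones at (100,210) and (288,150) are rejected, and (372,340) is jar_c. Both empty cells and the bar at (120,525) are visible. I'll grasp the near jar, centring it with two squeezes at 90° to each other.

```bash
cat > h.py <<'E'
from plant import r, gripper_to, inverse_kinematics, vision, models, telemetry as T
import numpy as np
from scipy.spatial.transform import Rotation as R
pts=np.array([[570,-59],[585.7,-5.8],[586.7,-5],[550.6,-150.8],[598.6,48.5]])/1e3
xs=np.array([-55,0,0,-150,55])/1e3
# rigid fit: complex o + e*x
z=pts@[1,1j]; e=np.sum((xs-xs.mean())*(z-z.mean())); yaw=np.angle(e)
o=z.mean()-np.exp(1j*yaw)*xs.mean(); ORG=np.array([o.real,o.imag])
U=np.array([np.cos(yaw),np.sin(yaw)]); V=np.array([-U[1],U[0]])
def quat(c,j=None):
    "tool down, closing along +-c; pick the sign with the smaller last-joint angle"
    best=None
    for s in (1,-1):
        y=np.array([s*c[0],s*c[1],0]); zz=np.array([0,0,-1.]); x=np.cross(y,zz)
        q=R.from_matrix(np.c_[x,y,zz]).as_quat(scalar_first=True)
        a=inverse_kinematics([*(j if j is not None else (.5,.1)),.2],q)
        if a is not None and (best is None or abs(a[5])<best[0]): best=(abs(a[5]),q)
    return best[1]
def pick(p):
    q1,q2=quat(U,p),quat(V,p)
    gripper_to(.07,8)
    r.move_to([*p,.2],q1); r.move_l([*p,.072],vel=.2)
    gripper_to(.03,5); gripper_to(.07)
    r.move_l([*p,.072],rot=q2,vel=.15) if 0 else r.move_to([*p,.072],q2)
    gripper_to(.03,15)
    print("opening",T.current_opening(),"t",T.current_t(),"tcp",np.round(T.current_ee_pos(),4))
E
python3 - <<'E'
from h import *
print(ORG,np.degrees(yaw),np.round((pts-ORG)@np.c_[U,V]*1e3,1))
p=(.440,.1025)
for c in (U,V): print(inverse_kinematics([*p,.072],quat(c,p)))
pick(p)
for c in ("scene","top"):
    vision.snapshot(c); print(c,[np.round(m["at"],4) for m in models.mark_of("jar_a",c) if np.hypot(m["at"][0]-.44,m["at"][1]-.1)<.03])
E
```

```text
[ 0.5854653  -0.00528335] 76.22104264729246 [[-5.590e+01  2.200e+00]
 [-4.000e-01 -4.000e-01]
 [ 6.000e-01 -1.100e+00]
 [-1.496e+02 -8.000e-01]
 [ 5.540e+01  1.000e-01]]
[ 7.46478352e-02  2.48531711e-01  1.99561074e+00 -4.44089210e-16
  8.97450199e-01 -1.25566032e+00]
[ 7.46478352e-02  2.48531711e-01  1.99561074e+00 -4.44089210e-16
  8.97450199e-01  3.15136008e-01]
opening 0.041942186128322775 t 10.825 tcp [0.44   0.1025 0.072 ]
scene [array([4.381e-01, 1.043e-01, 3.000e-04])]
top []
```

```bash
cat >> h.py <<'E'
def place(x, off=(0,0)):
    p=ORG+U*(x+off[0])+V*off[1]; q=quat(V,p)
    for dz in [None]:
        e=T.current_ee_pos(); r.move_l([e[0],e[1],.2],vel=.25)
        r.move_to([*p,.2],q); r.move_l([*p,.14],vel=.2)
        hit=r.move_l([*p,.088],vel=.06,guard=6)
    print("hit",hit,"tcp",np.round(T.current_ee_pos(),4),"F",np.round(T.current_wrist_force(),1),"t",T.current_t())
E
python3 - <<'E'
from h import *
place(0)
import cv2
for c in ("scene","top"):
    im=vision.snapshot(c); cv2.imwrite(f"pics/p1{c}.png",cv2.resize(im[100:240,220:430],None,fx=3.8,fy=3.8,interpolation=2)[:,:,::-1])
E
```

```text
hit True tcp [ 0.5844 -0.0052  0.0887] F [-0.1  0.1  3.5] t 13.6917
```

View pics/p1scene.png

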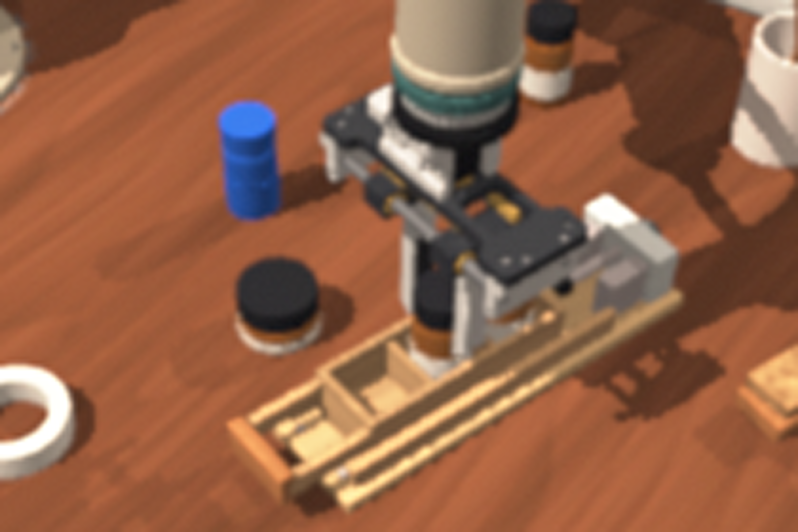

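The jar went in to floor depth (TCP z 0.0887, expected 0.089). At (435,330) in the picture it stands in the middle cell. I'll release it and fetch the far amber jar.

```bash
python3 - <<'E'
from h import *
gripper_to(.062)
e=T.current_ee_pos(); r.move_l([e[0],e[1],.2],vel=.25)
pick((.4587,.315))
place(-.055)
import cv2
im=vision.snapshot("scene"); cv2.imwrite("pics/p2.png",cv2.resize(im[100:240,220:430],None,fx=3.8,fy=3.8,interpolation=2)[:,:,::-1])
E
```

```text
opening 0.04138175420850483 t 20.5167 tcp [0.4585 0.315  0.0719]
hit True tcp [ 0.571  -0.0584  0.0885] F [-0.8  0.7  3.7] t 23.8833
```

View pics/p2.png

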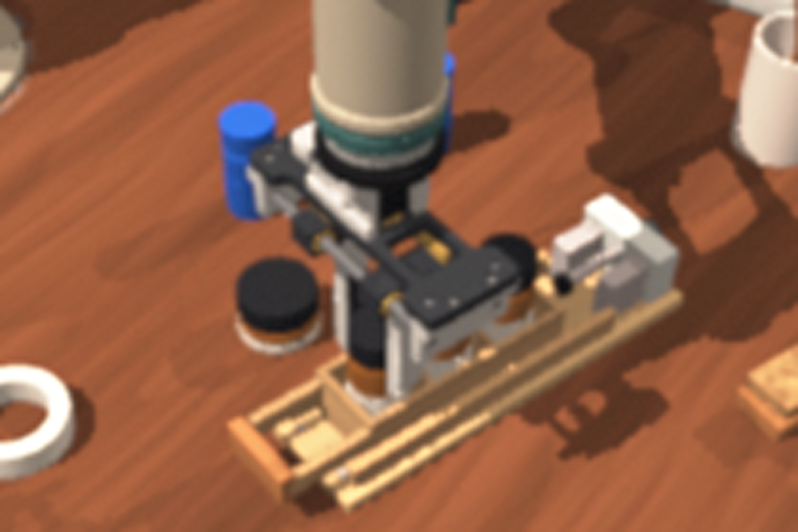

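Second jar also at floor depth: (372,350) in the front cell, the first at (450,330) beyond the gripper. I'll release, check, then approach the bar from outside.

```bash
python3 - <<'E'
from h import *
import cv2
gripper_to(.062)
e=T.current_ee_pos(); r.move_l([e[0],e[1],.2],vel=.25)
p=ORG-U*.185; q=quat(V,p)
r.move_to([*p,.15],q); gripper_to(.02,20)
im=vision.snapshot("scene"); cv2.imwrite("pics/p3.png",cv2.resize(im[100:240,220:430],None,fx=3.8,fy=3.8,interpolation=2)[:,:,::-1])
for t in ("jar_a","crate","crate_bar"):
    print(t,[np.round((np.array(m["at"][:2])-ORG)@np.c_[U,V]*1e3,1).tolist()+[round(m["at"][2],3)] for m in models.mark_of(t,"scene")])
r.move_l([*p,.047],vel=.15)
f0=np.array(T.current_wrist_force())
hit=r.move_l([*(p+U*.04),.047],vel=.03,guard=2)
e=np.array(T.current_ee_pos()); print(hit,"x",(e[:2]-ORG)@U,(e[:2]-ORG)@V,"F",f0,T.current_wrist_force(),T.current_t())
E
```

```text
jar_a [[1.6, -0.5, 0.018], [4.6, 238.5, -0.0], [155.3, 211.8, -0.001], [55.8, -0.2, 0.016], [-2.4, 0.8, 0.017]]
crate [[-3.1, -0.8, 0.012]]
crate_bar [[-149.6, -1.3, 0.037], [-58.9, -1.4, 0.017]]
True x -0.1653370772887591 0.00030439054500228075 F [0.51592936 0.33028821 0.00849945] [-0.16910304  0.80734076 -0.08835578] 28.2667
```

View pics/p3.png

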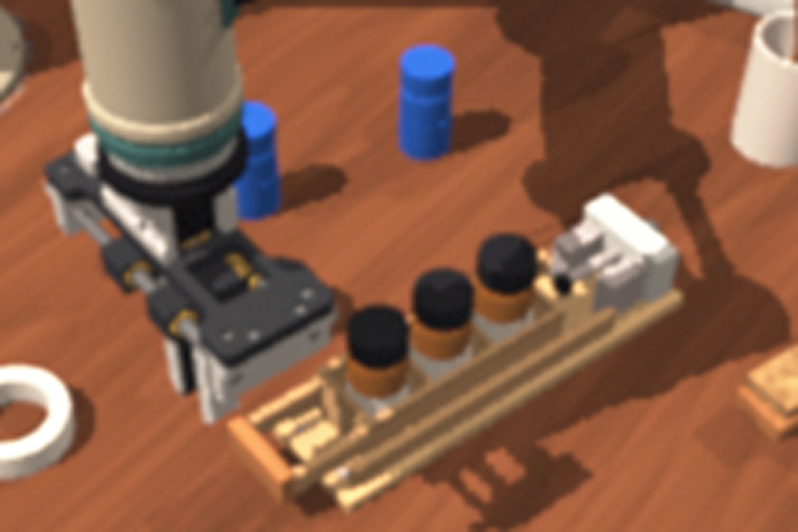

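All three jars stand upright in the cells at (378,350), (442,310) and (505,275), gripper clear. The fingers have met the bar, so now I push in small force-monitored steps.

```bash
python3 - <<'E'
from h import *
x0=-.1653; v=(np.array(T.current_ee_pos())[:2]-ORG)@V
def go(x,vel):
    p=ORG+U*x+V*v; return r.move_l([*p,.047],vel=vel,guard=25)
def rep():
    e=np.array(T.current_ee_pos()); F=np.array(T.current_wrist_force()); f=-F[:2]@U
    print(round(((e[:2]-ORG)@U-x0)*1e3,1),"F",round(f,1),round(F[:2]@V,1),round(F[2],1)); return f
go(x0+.012,.03); rep()
d=.012
while d<.058:
    d+=.003 if d<.03 else .0015
    h=go(x0+d,.015); f=rep()
    if f>28 or h: break
r.hold(.3); rep(); print(d,h,T.current_t())
E
```

```text
12.5 F 0.6 0.7 -0.7
14.9 F 2.1 0.3 -1.4
18.2 F 3.6 -0.6 -0.3
21.3 F 2.1 -0.5 -1.2
22.8 F 6.3 0.4 -1.5
25.3 F 8.2 -0.9 -1.7
28.0 F 8.6 -0.1 -2.4
30.6 F 9.6 -0.2 -2.2
31.9 F 11.0 -0.5 -1.1
33.2 F 11.1 -0.1 -1.5
34.5 F 12.0 -0.4 -1.6
35.9 F 11.2 -0.2 -0.8
37.2 F 11.9 0.1 0.2
38.5 F 11.7 -0.2 -1.5
39.9 F 13.1 0.1 -2.2
41.2 F 14.2 -0.7 -1.8
42.5 F 14.2 -0.1 -1.2
43.7 F 15.6 0.0 -1.9
43.8 F 18.0 1.2 -1.4
43.9 F 21.9 -0.0 -1.5
43.9 F 27.3 1.0 -0.9
44.0 F 30.6 0.7 -1.1
44.0 F 31.3 1.1 -0.8
0.05400000000000001 False 35.0917
```

Hard stop at 43.9 mm with the force rising to 31 N, so the crate is home. One last check of the jars before handing in.

```bash
python3 - <<'E'
from h import *
import cv2
im=vision.snapshot("scene"); cv2.imwrite("pics/p4.png",cv2.resize(im[100:240,220:430],None,fx=3.8,fy=3.8,interpolation=2)[:,:,::-1])
print(T.current_wrist_force())
E
```

```text
[ -9.5940089  -30.27204463  -0.89774233]
```

View pics/p4.png

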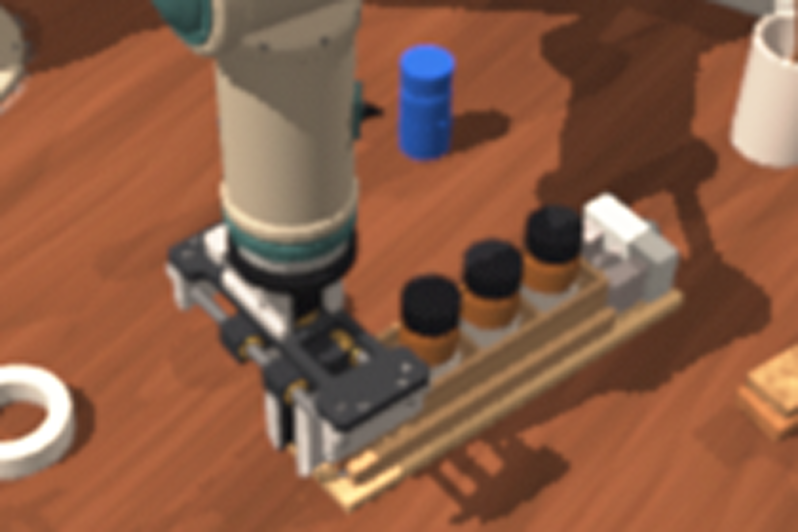

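The crate's end wall is on the stops at (610,280), and the three jars at (430,320), (492,285) and (553,250) are upright and clear of the gripper.

```bash
python3 -c "
from plant import r; print(r.sign_off())"
```

```text
the job is handed in; nothing more can be done
None
```

Both amber jars stand released in the two empty cells and the crate is pressed home on the stops, held by the fingers at about 31 N; I handed the job in at about 35 s on the robot's clock, and sign-off returned no verdict.

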